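# Gauge a fired mill shell and sort it

### The job

Take the stoneware shell that lies in the rack's front lane (the lane nearer the robot), lay it in the cradle and let go to take a fresh hold around its body, and try it on the horizontal gauge pin: slide it on, open end first, without forcing, until it stops. If it goes fully home against the flange, put it in the square wooden tray; if it stops at the step of the pin, put it in the round dish. Set it down rather than drop it, and leave the shell in the back lane, the mug, the travel cup and the brush alone.

Things in the scene. Friction and masses are not known exactly. Their poses are not given: they have to be found in the camera images.
- shell_a: Cream stoneware mill shell: a plain open tube, outside diameter 54 mm, 64 mm long, two thin grey lines, 120 to 240 g. Of the two shells one has a 41 mm bore and fits the gauge, the other 35 mm and is tight; which lies in which lane varies. It lies on its side along its lane, up to 4 mm off the lane's middle. Origin: centre of the tube; local y runs along the bore.
- shell_b: Cream stoneware mill shell: a plain open tube, outside diameter 54 mm, 64 mm long, two thin grey lines, 120 to 240 g. Of the two shells one has a 41 mm bore and fits the gauge, the other 35 mm and is tight; which lies in which lane varies. It lies on its side along its lane, up to 4 mm off the lane's middle. Origin: centre of the tube; local y runs along the bore.
- rack: Fixed plywood rack, base 150 x 100 x 12 mm. Two lanes along local y, open at both ends, with walls 8 mm thick, 64 mm long (as a shell) and 46 mm high above the base, 59.5 mm apart: no room for fingers beside a shell; take it by its end faces, near the top. Origin: centre of the underside. Local -x side is nearer the robot (yaw within 0.3 rad).
- lane_front (a point): Centre of the floor of the front lane (nearer the robot), 12 mm above the table. The shell to be tested lies here, its axis 27 mm above this point.
- lane_back (a point): Centre of the floor of the back lane (farther from the robot); the other shell waits here and stays.
- cradle: Fixed low cradle: a cork pad 90 x 90 mm, 8 mm thick, with two rails along local y, 70 mm long, 5 mm high, at local x = +-20 mm, 34 mm clear between them. A shell lying between them (axis along local y, shell axis 27 mm above the pad) does not roll and can be grasped across its diameter. Origin: centre of the underside.
- cradle_in (a point): Centre of the top of the cork pad, between the rails, 8 mm above the table; same axes as the cradle.
- gauge: Fixed gauge: base 110 x 100 mm, grey post 50 mm wide, 101 mm high, round flange (62 mm) and from it a level steel pin along local +y, axis 85 mm above the table. From the flange the pin is 38 mm thick for 60 mm (last 2.5 mm chamfered: the step), then 28 mm thick for 25 mm, tip chamfered. Origin: on the table below the centre of the flange face.
- gauge_stop (a point): Centre of the flange's face, on the pin's axis, 85 mm above the table; axes as the gauge, local +y points out along the pin. A shell fully home has its centre 32 mm from here along +y; a tight shell stops at the step with its centre about 91 mm from here.
- gauge_tip (a point): Free end of the pin on its axis, 85 mm from the flange face.
- tray: Fixed square wooden tray for shells that fit, 170 x 170 mm outside, walls 6 mm thick, 30 mm high, floor about 6 mm thick; origin: centre of the underside. Tray and dish may have changed places.
- dish: Fixed round dark stoneware dish for shells that do not fit, 176 mm across the rim, 140 mm at the foot, 30 mm high, wall 5 mm, floor about 5 mm thick; origin: centre of the underside.
- mug: Bystander: glazed mug, 84 mm diameter, 75 mm high, standing. Origin: centre of the underside.
- travel_cup: Bystander: tall travel cup with a dark lid, up to 82 mm diameter, 127 mm high, standing. Origin: centre of the underside.
- brush: Bystander: hand brush lying on the table. Origin: underside of its middle.

How it is judged:
On the way, in this order (a step that is already met when the one before it is completed fails the run):
1. The shell lies in the cradle, let go (((horizontal distance between shell_a and cradle_in below 0.035 m and z of shell_a in the frame of cradle_in below 0.033 m and contact force between the fingers and shell_a below 0.05 N and linear speed of shell_a below 0.05 m/s) or (horizontal distance between shell_b and cradle_in below 0.035 m and z of shell_b in the frame of cradle_in below 0.033 m and contact force between the fingers and shell_b below 0.05 N and linear speed of shell_b below 0.05 m/s))), for 0.1 s.
2. The shell has been slid on the gauge pin until it stops: the wide one to within 4 mm of the flange, the tight one to within about 4 mm of the step (((y of shell_a in the frame of gauge_stop between 0.027 and 0.036 m and x of shell_a in the frame of gauge_stop between -0.006 and 0.006 m and z of shell_a in the frame of gauge_stop between -0.006 and 0.006 m and angle between the y axis of shell_a and the y axis of gauge, either way round below 0.15 rad) or (y of shell_b in the frame of gauge_stop between 0.086 and 0.095 m and x of shell_b in the frame of gauge_stop between -0.008 and 0.008 m and z of shell_b in the frame of gauge_stop between -0.008 and 0.008 m and angle between the y axis of shell_b and the y axis of gauge, either way round below 0.15 rad))), for 0.2 s.
At the end, for the whole second after the job is handed in: The tested shell rests in the right container: square tray if it went fully home, round dish if it stopped at the step (centre within 60 mm of the container's centre, under 45 mm above the table); the other shell still in the back lane, moved under 20 mm (((x of shell_a in the frame of tray between -0.06 and 0.06 m and y of shell_a in the frame of tray between -0.06 and 0.06 m and z of shell_a in the frame of tray below 0.045 m and linear speed of shell_a below 0.02 m/s and angular speed of shell_a below 0.2 rad/s and distance of shell_b from where it was at the start of the episode below 0.02 m and horizontal distance between shell_b and lane_back below 0.025 m) or (horizontal distance between shell_b and dish below 0.06 m and z of shell_b in the frame of dish below 0.045 m and linear speed of shell_b below 0.02 m/s and angular speed of shell_b below 0.2 rad/s and distance of shell_a from where it was at the start of the episode below 0.02 m and horizontal distance between shell_a and lane_back below 0.025 m))); the robot touches nothing.
It fails at once if A bystander (mug, travel cup, brush) is moved by more than 30 mm (distance of any of mug, travel_cup, brush from where it was at the start of the episode above 0.03 m).
It fails at once if A shell is dropped (falls free faster than 0.7 m/s, about 25 mm of fall) ((contact force between anything else and shell_a below 0.01 N and linear speed of shell_a above 0.7 m/s) or (contact force between anything else and shell_b below 0.01 N and linear speed of shell_b above 0.7 m/s)).
It fails at once if A shell is forced on the gauge with more than 60 N (contact force between any of shell_a, shell_b and gauge above 60 N).
It also fails if it takes over 54 s, if anything falls off the work surface, if the arm or the gripper's body presses on something with over 40 N, if the wrist force passes 120 N, or if a joint passes its speed limit or range.

### The arm

A 6-joint arm with a two-finger parallel gripper is mounted at the origin on the work surface. World frame = base frame: x ahead of the robot, y to its left, z up, the work surface at z = 0. Lengths are in m, angles in rad, forces in N, time in s.
With the tool pointing down it reaches from about 0.25 to 0.775 m from the base axis. Payload 4 kg.
Tool frame: the origin (TCP) lies where the fingers leave the gripper's body, on its centre line; the fingertips stand 97 mm ahead of it and the grasp point (between the pads) lies 78 mm ahead of it; z points along the fingers, y is the line along which they close (so a half turn about z gives the same grasp; the last joint's range is limited). The gripper opens to 94 mm and grips with 3 to 60 N. Pads are 16 mm wide; open, the fingers measure 119 mm over their backs; the gripper's body (75 mm by 177 mm) begins 78 mm behind the grasp point.
Start: joints at [-1.275, 0.087, 1.371, -0, 1.684, -0.103], TCP at [0.214, -0.507, 0.303] pointing down, gripper open.
Joint ranges: [-3.1, 3.1], [-0.76, 2.03], [0.27, 2.55], [-1.08, 4.22], [0.17, 2.65], [-2.57, 2.57]. Speed limits (rad/s): [2.79, 2.79, 3.14, 3.14, 3.14, 3.14].

### API

Orientations are given as a rotation vector (axis times angle).
In Python, from workcell import bot, capture, camera_model, spotter gives the robot as it stands. The module is installed in compiled form; this text tells all that it offers.
- The arm moves only by the shell command python3 -m pendant 'ROWS' [FORCE]. ROWS is a JSON object of lists of equal length, an entry for each row: "fingers": the finger opening in mm, from 0 to 94; "xyz": the shift along the tool's x, y, z in mm, a list of three; "yaw": the turn about the tool's z in rad. In form: {"fingers": [fingers, ...], "xyz": [[x, y, z], ...], "yaw": [yaw, ...]}. A call has exactly 8 rows; each row shifts and turns the commanded pose from where the row before left it, along the tool's axes as they then stand; what a row does not reach is not made up. A row lasts 1/8 s, in which the tool goes at most 62.5 mm and 10.7 degrees, less where a joint would pass 70% of its speed; a pose out of reach is approached as far as the arm can. A call with a gripper value outside its range is refused whole. The fingers move at their own pace and stop on an object; FORCE is the grip in N (left out, the last holds). Time passes only in rows, so rows that do not move let the fingers close, or fill a call up. It gives the time, the measured TCP pose, the force, the opening and the grip force at its end, in the units of the state.
- bot.get_state(): the state, without advancing time (a new reading comes with each control period).
- capture(name): name is "scene" or "top"; returns (picture, depth): 480x640x3 uint8, red, green, blue; 480x640 float32, m along the optical axis (not along the pixel's ray), 0 where there is no reading.
- camera_model(name): a dict with "fx", "fy", "cx", "cy" (pixels), "dist_coeffs" ([k1, k2, p1, p2, k3] as OpenCV has them; the pictures are not rectified), "position" and "attitude" of the camera in the world. Camera axes: x right, y up, looking along -z (the intrinsics and any distortion apply to the point x, -y, -z); pixel columns grow to the right and rows downward; lengths in m; the calibration is good to about 2 mm. A picture is of the moment at which its call begins. camera_model takes no time and is no camera call.
- bot.job_done(): hands the job in; it is judged then, once.
Trained networks look in the newest picture that a camera, given by its name, has taken for a name from the list of things; names that differ only in an ending like _2 or _b are one class to them, and where a whole thing is asked for, a point or a joint stands for the part that bears it (a point fixed in the world has none). Each returns a list of dicts, best first, with "conf" (0 to 1); they miss things now and then, are a little off and sometimes report something else, mostly with a low value. They report only what shows in the picture. A call takes as long as a camera call.
- spotter.find_in(label, camera): "xy" ([column, row] as shares, 0 to 1, of the picture: columns of its width, rows of its height, amid what is visible of it).
The state is a dict: "time_s": time; "joints": joint angles; "qvel": joint speeds; "joint_torque": joint torques, N m; "tool_pos": TCP position; "tool_rot": TCP orientation; "wrist_force": force on the tool from outside, world axes, zero at the start; "wrist_torque": the same for the moment, N m; "gripper_width": finger opening in m; "grasp_force": force on a finger pad.
Only numpy, scipy, OpenCV 4.12 (cv2) and the standard library are available. Lean on these libraries where they do the work, as an engineer would, in place of code of your own. Each camera call takes 0.05 s, during which the arm holds its last target. There are 200 camera calls.

## Working session

There is one attempt and no reset: what is moved stays moved. The work goes in short steps, Python scripts to look and compute and a shell command to move; the robot and the scene stay as the last step left them, time stands still between calls to the robot, and variables do not carry over. Pictures are saved under pics/ and viewed, at most 10 in all, crops included, and the job is handed in when it is done.

```bash
mkdir -p pics; cat > h.py <<'E'
import numpy as np, cv2
from scipy.spatial.transform import Rotation as R
from workcell import bot, capture, camera_model, spotter
def att(m):
    a=np.array(m["attitude"],float)
    return a if a.shape==(3,3) else (R.from_rotvec(a).as_matrix() if a.size==3 else R.from_quat(a).as_matrix())
def cloud(name,d):
    m=camera_model(name); K=np.array([[m["fx"],0,m["cx"]],[0,m["fy"],m["cy"]],[0,0,1]])
    v,u=np.mgrid[0:480,0:640]
    p=cv2.undistortPoints(np.stack([u,v],-1).reshape(-1,1,2).astype(np.float64),K,np.array(m["dist_coeffs"],float)).reshape(480,640,2)
    c=np.stack([p[...,0]*d,-p[...,1]*d,-d],-1)
    w=c@att(m).T+np.array(m["position"]); w[d==0]=np.nan
    return w
E
python3 - <<'E'
from h import *
for n in("top","scene"):
    p,d=capture(n); cv2.imwrite(f"pics/{n}0.png",p[...,::-1]); w=cloud(n,d); np.save(n+"0.npy",w)
    print(n,camera_model(n))
    for l in ["shell_a","rack","cradle","gauge","tray","dish","mug","travel_cup","brush"]:
        for r in spotter.find_in(l,n)[:2]:
            x,y=r["xy"];u,v=int(x*640),int(y*480); print(l,round(r["conf"],2),u,v,w[v,u].round(3))
print(bot.get_state())
E
```

```text
top {'fx': 590.147951096356, 'fy': 590.147951096356, 'cx': 304.6719490591514, 'cy': 229.35412049596437, 'dist_coeffs': array([-0.12336207,  0.        ,  0.        ,  0.        ,  0.        ]), 'position': array([ 0.2732531 , -0.0197778 ,  1.61514089]), 'attitude': array([ 0.12959891, -0.12467565, -1.58861227])}
shell_a 0.91 186 237 [0.512 0.3   0.064]
shell_a 0.89 188 212 [0.579 0.294 0.071]
rack 0.93 193 225 [0.545 0.283 0.058]
rack 0.2 262 187 [0.658 0.099 0.004]
cradle 0.83 272 251 [0.476 0.073 0.012]
cradle 0.58 186 237 [0.512 0.3   0.064]
gauge 0.72 420 247 [ 0.467 -0.317  0.098]
tray 0.78 264 191 [0.646 0.094 0.009]
dish 0.63 447 171 [ 0.662 -0.393  0.129]
dish 0.59 339 180 [ 0.674 -0.117  0.003]
mug 0.65 479 281 [ 0.38  -0.49   0.021]
travel_cup 0.76 445 173 [ 0.656 -0.387  0.131]
brush 0.91 153 314 [0.31  0.398 0.019]
brush 0.16 195 227 [0.544 0.281 0.036]
scene {'fx': 476.13825613825003, 'fy': 476.13825613825003, 'cx': 318.39513578782515, 'cy': 247.2762315190326, 'dist_coeffs': array([-0.07690143,  0.        ,  0.        ,  0.        ,  0.        ]), 'position': array([1.339
[... 572 characters left out ...]
0.066]
{'time_s': 1.0, 'joints': array([-1.27511083e+00,  8.71984748e-02,  1.37069067e+00,  4.41182544e-06,
        1.68359017e+00, -1.03112377e-01]), 'qvel': array([-0.00109414, -0.00087933, -0.00054599,  0.00045322,  0.00027919,
       -0.00154717]), 'joint_torque': array([ 5.12766364e-04, -3.40051711e+01, -3.02606893e+01,  7.17986212e-02,
        2.36529415e-02,  7.88946188e-07]), 'tool_pos': array([ 0.21356574, -0.50685871,  0.30271145]), 'tool_rot': array([3.07923423e+00, 6.22265845e-01, 2.39686258e-05]), 'wrist_force': array([-0.23412652,  0.75959666,  0.66316654]), 'wrist_torque': array([ 0.04386833, -0.02034038, -0.05161475]), 'grasp_force': 0.0, 'gripper_width': 0.09389441726955308}
```

View pictures.

```bash
python3 -c "
import cv2
a=cv2.imread('pics/top0.png')[130:350,110:530];cv2.imwrite('pics/t.png',cv2.resize(a,(800,419),interpolation=3))"
```

```text
(no output)
```

View pics/t.png

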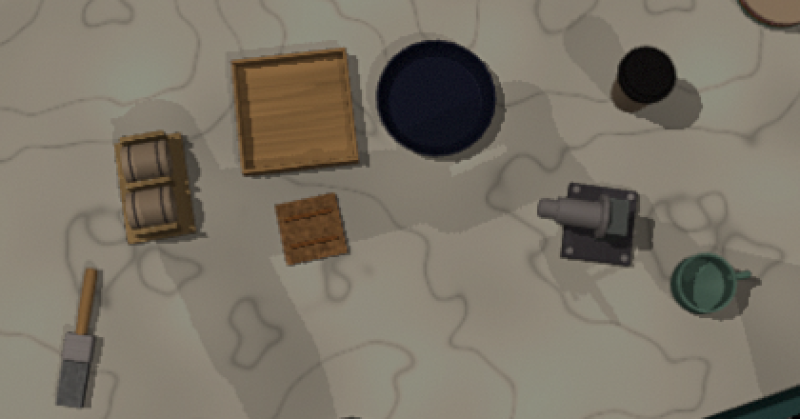

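View pics/scene0.png

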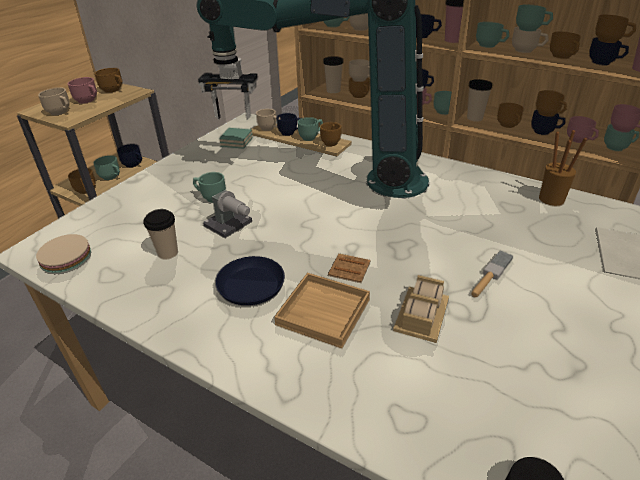

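The top view (crop offset 110,130, scale 1.9) shows, left to right:
- the rack, with its front lane lower at full-image pixel (186,237)
- the cradle at (272,250)
- the tray at (264,190) and the dish at (339,180)
- the gauge, with its post at (430,247) and its pin pointing left (+y)

The mug, cup and brush are all clear. The scene view agrees. Next I fit the geometry.

```bash
cat > fit.py <<'E'
from h import *
from scipy.optimize import least_squares
def cyl(P,r,c0,z,yaw0=0.0):
    # horizontal cylinder near +y direction; params x0,z,yaw (axis dir = (-sin,cos))
    def res(q,P=P):
        a=np.array([-np.sin(q[2]),np.cos(q[2])]); n=np.array([a[1],-a[0]])
        return np.hypot((P[:,:2]-[q[0],c0[1]])@n,P[:,2]-q[1])-r
    s=least_squares(res,[c0[0],z,yaw0],loss='soft_l1',f_scale=0.002)
    a=np.array([-np.sin(s.x[2]),np.cos(s.x[2])]); t=(P[:,:2]-[s.x[0],c0[1]])@a
    ok=abs(res(s.x))<0.004
    return s.x,np.percentile(t[ok],[1,99])+c0[1],np.median(abs(res(s.x))),ok.sum()
E
python3 - <<'E'
from fit import *
for n in("top","scene"):
    w=np.load(n+"0.npy").reshape(-1,3); w=w[~np.isnan(w[:,0])]
    def box(c,h,z0,z1): return w[(abs(w[:,0]-c[0])<h[0])&(abs(w[:,1]-c[1])<h[1])&(w[:,2]>z0)&(w[:,2]<z1)]
    tb=box((.45,-.1),(.1,.1),-.02,.02); print(n,"table z",np.median(tb[:,2]))
    for nm,c in(("front",(.51,.295)),("back",(.578,.295))):
        print(nm,*cyl(box(c,(.022,.035),.052,.08),.027,c,.039))
    for y0,r in((-.22,.014),(-.265,.019)):
        c=(.477,y0); print("pin",*cyl(box(c,(.03,.012 if r<.018 else .02),.082,.12),r,c,.085))
    for nm,c,h,z0,z1 in(("cradle",(.48,.075),(.075,.075),.005,.02),("rack",(.55,.29),(.09,.075),.007,.07),("base",(.46,-.33),(.09,.09),.006,.03),("tray",(.655,.095),(.11,.11),.02,.036),("dish",(.67,-.12),(.11,.1),.02,.036)):
        P=box(c,h,z0,z1); rc=cv2.minAreaRect(P[:,:2].astype(np.float32)*1000); print(nm,[np.round(x,1) for x in rc],len(P))
    P=box((.475,-.24),(.05,.16),.07,.15)
    for y in np.arange(-.36,-.18,.01):
        q=P[abs(P[:,1]-y)<.005]
        if len(q): print(round(y,3),q[:,0].min().round(3),q[:,0].max().round(3),q[:,2].max().round(3),len(q))
E
```

```text
top table z -0.001091795480785196
front [0.51083128 0.03775855 0.15005936] [0.26374612 0.32733279] 0.001956599502181626 303
back [0.57936615 0.038204   0.14333658] [0.27186594 0.33051438] 0.0021089478041347795 269Traceback (most recent call last):
  File "<stdin>", line 9, in <module>
  File "fit.py", line 11, in cyl
    return s.x,np.percentile(t[ok],[1,99])+c0[1],np.median(abs(res(s.x))),ok.sum()
               ~~~~~~~~~~~~~^^^^^^^^^^^^^^
    return _quantile_unchecked(
        a, q, axis, out, overwrite_input, method, keepdims, weights)
    return _ureduce(a,
                    func=_quantile_ureduce_func,
    ...<5 lines>...
                    overwrite_input=overwrite_input,
                    method=method)
    r = func(a, **kwargs)
    result = _quantile(arr,
                       quantiles=q,
    ...<2 lines>...
                       out=out,
                       weights=wgt)
    slices_having_nans = np.isnan(arr[-1, ...])
                                  ~~~^^^^^^^^^
IndexError: index -1 is out of bounds for axis 0 with size 0
```

```bash
python3 - <<'E'
from fit import *
for n in("top","scene"):
    w=np.load(n+"0.npy").reshape(-1,3); w=w[~np.isnan(w[:,0])]
    def box(c,h,z0,z1): return w[(abs(w[:,0]-c[0])<h[0])&(abs(w[:,1]-c[1])<h[1])&(w[:,2]>z0)&(w[:,2]<z1)]
    print(n,"table z",np.median(box((.45,-.1),(.1,.1),-.02,.02)[:,2]))
    for nm,c in(("front",(.51,.295)),("back",(.578,.295))):
        print(nm,*cyl(box(c,(.022,.035),.052,.08),.027,c,.039))
    for nm,c,h,z0,z1 in(("cradle",(.48,.075),(.075,.075),.005,.02),("rack",(.55,.29),(.09,.075),.007,.07),("base",(.46,-.33),(.09,.09),.006,.03),("tray",(.655,.095),(.11,.11),.02,.036),("dish",(.67,-.12),(.11,.1),.02,.036)):
        P=box(c,h,z0,z1); rc=cv2.minAreaRect(P[:,:2].astype(np.float32)*1000) if len(P) else []; print(nm,[np.round(x,1) for x in rc],len(P))
    P=box((.475,-.28),(.07,.13),.06,.15)
    for y in np.arange(-.40,-.16,.01):
        q=P[abs(P[:,1]-y)<.005]
        if len(q): print(round(y,3),q[:,0].min().round(3),q[:,0].max().round(3),q[:,2].max().round(3),len(q))
E
```

```text
top table z -0.001091795480785196
front [0.51083128 0.03775855 0.15005936] [0.26374612 0.32733279] 0.001956599502181626 303
back [0.57936615 0.038204   0.14333658] [0.27186594 0.33051438] 0.0021089478041347795 269
cradle [array([481. ,  74.4]), array([147.7, 148.3]), np.float64(0.2)] 845
rack [array([547.9, 289.9]), array([141.7, 173.4]), np.float64(89.8)] 1913
base [array([ 460.1, -329.4]), array([177.5, 178.2]), np.float64(89.4)] 934
tray [array([652.3,  93.1]), array([173.1, 170.5]), np.float64(5.3)] 565
dish [array([ 665.4, -113.5]), array([173.3, 173.7]), np.float64(45.4)] 506
-0.37 0.471 0.498 0.103 19
-0.36 0.449 0.5 0.11 78
-0.35 0.45 0.501 0.112 79
-0.34 0.452 0.507 0.114 77
-0.33 0.447 0.499 0.119 92
-0.32 0.463 0.497 0.11 53
-0.31 0.463 0.5 0.108 56
-0.3 0.466 0.503 0.108 58
-0.29 0.467 0.503 0.111 54
-0.28 0.469 0.507 0.111 55
-0.27 0.47 0.503 0.109 52
-0.26 0.477 0.504 0.103 41
-0.25 0.478 0.506 0.101 41
scene table z -0.00037385831838515626
front [0.51277298 0.03849275 0.05336521] [0.26763789 0.32885863] 0.0013769305738393252 271
back [0.58165822 0.0389675  0.07708671] [0.27515197 0.32881397] 0.0014280888529566993 288
cradle [array([485.7,  73.6]), array([93.7, 90.9]), np.float64(11.5)] 733
rack [array([549.5, 300.4]), array([153. ,  99.3]), np.float64(8.8)] 2334
base [array([ 457.5, -340.2]), array([106.4, 165.1]), np.float64(81.6)] 631
tray [array([656.3,  94.8]), array([175.7, 171.3]), np.float64(5.0)] 948
dish [array([ 668.4, -112.6]), array([176.3, 173.6]), np.float64(42.5)] 622
-0.37 0.481 0.503 0.102 17
-0.36 0.453 0.506 0.104 55
-0.35 0.476 0.507 0.104 28
-0.34 0.482 0.515 0.115 46
-0.33 0.454 0.514 0.118 124
-0.32 0.456 0.505 0.109 37
-0.31 0.475 0.507 0.106 38
-0.3 0.478 0.508 0.106 32
-0.29 0.48 0.509 0.107 37
-0.28 0.482 0.513 0.106 40
-0.27 0.474 0.51 0.103 56
-0.26 0.49 0.51 0.1 22
-0.25 0.484 0.511 0.1 55
-0.24 0.489 0.499 0.095 9
```

```bash
cat > fit2.py <<'E'
from fit import *
def load(i=0):
    W={}
    for n in("top","scene"):
        w=np.load(f"{n}{i}.npy").reshape(-1,3); W[n]=w[~np.isnan(w[:,0])]
    W["both"]=np.vstack(list(W.values())); return W
def loc(w,c,yaw):
    q=w-np.array([*c,0]); s,k=np.sin(yaw),np.cos(yaw)
    return np.c_[q[:,0]*k+q[:,1]*s,-q[:,0]*s+q[:,1]*k,q[:,2]]
def cylit(w,c,z,r,yaw=0.1,hx=.02,hy=.03,zmin=.05):
    for _ in range(8):
        L=loc(w,c,yaw); L=L[(abs(L[:,0])<hx)&(abs(L[:,1])<hy)&(L[:,2]>zmin)&(L[:,2]<z+r+.012)]
        f=lambda q:np.hypot(L[:,0]*np.cos(q[2])+L[:,1]*np.sin(q[2])-q[0],L[:,2]-q[1])-r
        s=least_squares(f,[0,z,0],loss='soft_l1',f_scale=.002)
        c=(c[0]+s.x[0]*np.cos(yaw),c[1]+s.x[0]*np.sin(yaw)); yaw+=s.x[2]
    return np.round(c,4),round(s.x[1],4),round(yaw,4),np.median(abs(s.fun)).round(4),len(L)
def rect(w,c,yaw,zl,half,pad=.03):
    # box edges: maximise count contrast -> use percentile edges of points in local frame over yaw giving min area
    best=None
    for y in np.arange(yaw-.2,yaw+.2,.005):
        L=loc(w,c,y); L=L[(np.abs(L[:,:2])<np.array(half)+pad).all(1)&(L[:,2]>zl[0])&(L[:,2]<zl[1])]
        a=np.percentile(L[:,:2],1.0,axis=0); b=np.percentile(L[:,:2],99.0,axis=0); A=np.prod(b-a)
        if best is None or A<best[0]:
            m=(a+b)/2; best=(A,y,(c[0]+m[0]*np.cos(y)-m[1]*np.sin(y),c[1]+m[0]*np.sin(y)+m[1]*np.cos(y)),b-a)
    return np.round(best[1],3),np.round(best[2],4),np.round(best[3],4)
E
python3 - <<'E'
from fit2 import *
W=load()
for n,w in W.items():
    print(n)
    print(" front",*cylit(w,(.511,.296),.039,.027)); print(" back",*cylit(w,(.58,.30),.039,.027))
    print(" pin",*cylit(w,(.484,-.295),.085,.019,-.15,.019,.026,.08)); print(" thin",*cylit(w,(.492,-.252),.085,.014,-.15,.014,.009,.08))
    print(" rack",rect(w,(.545,.295),.12,(.006,.075),(.075,.05),.02))
    print(" cradle",rect(w,(.483,.075),.15,(.005,.02),(.045,.045),.015))
    print(" base",rect(w,(.46,-.34),-.15,(.008,.03),(.055,.05),.02))
    print(" tray",rect(w,(.655,.095),.08,(.02,.036),(.085,.085),.02))
    # flange/tip along pin
    L=loc(w,(.484,-.295),-.15); L=L[(abs(L[:,0])<.04)&(L[:,2]>.07)&(L[:,2]<.13)]
    for a in np.arange(-.06,.08,.004):
        q=L[abs(L[:,1]-a)<.002]; 
        if n=="both" and len(q)>3: print(round(a,3),np.percentile(q[:,2],90).round(4),np.round(np.percentile(q[:,0],[5,95]),4),len(q))
E
```

```text
top
 front [0.5111 0.296 ] 0.0376 0.1686 0.0021 322
 back [0.5794 0.2999] 0.038 0.1838 0.0021 315
 pin [ 0.4854 -0.2952] 0.0842 -0.1458 0.0019 283
 thin [ 0.4925 -0.2521] 0.0831 -0.2498 0.0017 58
 rack (np.float64(0.14), array([0.543 , 0.2982]), array([0.1474, 0.0998]))
 cradle (np.float64(0.265), array([0.4801, 0.0738]), array([0.0979, 0.0971]))
 base (np.float64(-0.17), array([ 0.4764, -0.345 ]), array([0.1095, 0.0979]))
 tray (np.float64(0.09), array([0.6522, 0.0932]), array([0.1712, 0.1698]))
scene
 front [0.5147 0.2964] 0.0382 0.1454 0.0011 286
 back [0.5824 0.3002] 0.0387 0.1159 0.0012 312
 pin [ 0.4881 -0.2956] 0.0844 -0.1299 0.0013 157
 thin [ 0.4899 -0.2698] 0.0873 3.2395 0.0018 43
 rack (np.float64(0.16), array([0.5512, 0.3012]), array([0.1448, 0.0964]))
 cradle (np.float64(0.155), array([0.4854, 0.074 ]), array([0.0895, 0.0884]))
 base (np.float64(-0.205), array([ 0.4823, -0.3404]), array([0.1046, 0.0974]))
 tray (np.float64(0.095), array([0.6572, 0.0951]), array([0.1714, 0.1692]))
both
 front [0.513  0.2962] 0.038 0.1495 0.0017 578
 back [0.5811 0.3001] 0.0386 0.1494 0.00
[... 703 characters left out ...]
[-0.0145  0.0225] 37
-0.024 0.1042 [-0.0148  0.0222] 39
-0.02 0.1057 [-0.0167  0.0223] 30
-0.016 0.1044 [-0.0173  0.0224] 35
-0.012 0.1047 [-0.0129  0.0238] 37
-0.008 0.1035 [-0.0162  0.0236] 34
-0.004 0.1054 [-0.0151  0.0225] 35
0.0 0.1047 [-0.0164  0.0225] 35
0.004 0.1054 [-0.0155  0.0207] 38
0.008 0.1046 [-0.0144  0.0236] 39
0.012 0.1054 [-0.0157  0.0188] 31
0.016 0.1042 [-0.0146  0.0253] 40
0.02 0.1041 [-0.0162  0.0224] 37
0.024 0.1013 [-0.0133  0.022 ] 58
0.028 0.0998 [-0.0097  0.021 ] 31
0.032 0.1006 [-0.0101  0.0185] 26
0.036 0.099 [-0.0086  0.0181] 29
0.04 0.0987 [-0.0116  0.0187] 24
0.044 0.0981 [-0.0105  0.0197] 30
0.048 0.0976 [-0.0066  0.0164] 50
0.052 0.0944 [-0.003   0.0147] 17
```

```bash
cat > to.py <<'E'
import sys
from h import *
def to(x,y,z,phi):
    s=bot.get_state(); M=R.from_rotvec(s["tool_rot"]).as_matrix(); f=np.arctan2(M[1,0],M[0,0])
    d=np.array([x,y,z])-s["tool_pos"]; T=np.array([[np.cos(phi),np.sin(phi),0],[np.sin(phi),-np.cos(phi),0],[0,0,-1]])
    print("t",round(s["time_s"],2),"yaw",round(f-phi,4),"after-turn mm",(T@d*1000).round(1),"before-turn mm",(M.T@d*1000).round(1),"tilt",M[2].round(4),"w",round(s["gripper_width"]*1000,1),"F",s["wrist_force"].round(1),"g",round(s["grasp_force"],1))
if __name__=="__main__": to(*map(float,sys.argv[1:5]))
E
python3 to.py .513 .296 .303 .15
python3 -m pendant '{"fingers":[94,94,94,94,94,94,94,94],"xyz":[[0,0,0],[0,0,0],[29.7,-53.5,0],[29.7,-53.5,0],[29.7,-53.5,0],[29.7,-53.5,0],[29.7,-53.5,0],[29.7,-53.5,0]],"yaw":[0.125,0.124,0,0,0,0,0,0]}' 20
python3 to.py .513 .296 .303 .15
```

```text
t 1.0 yaw 0.2488 after-turn mm [ 4.160e+02 -7.491e+02 -3.000e-01] before-turn mm [ 5.877e+02 -6.236e+02 -4.000e-01] tilt [-0.e+00  1.e-04 -1.e+00] w 93.9 F [-0.2  0.8  0.7] g 0.0
time_s: 2.0
tool_pos: [0.3421, -0.161, 0.303]
tool_rot: [3.132, 0.234, 0.002]
wrist_force: [0.0, -0.2, 0.0]
gripper_width: 0.094
grasp_force: 0.0
t 2.0 yaw -0.0009 after-turn mm [ 237.3 -426.3   -0. ] before-turn mm [ 2.369e+02 -4.266e+02 -1.000e-01] tilt [ 1.2e-03  9.0e-04 -1.0e+00] w 94.0 F [ 0.  -0.2  0. ] g 0.0
```

```bash
python3 -m pendant '{"fingers":[94,94,94,94,94,94,94,94],"xyz":[[29.7,-53.3,0],[29.7,-53.3,0],[29.7,-53.3,0],[29.7,-53.3,0],[29.7,-53.3,0],[29.7,-53.3,0],[29.7,-53.3,0],[29.7,-53.3,0]],"yaw":[0,0,0,0,0,0,0,0]}'
python3 to.py .513 .296 .141 .15
```

```text
time_s: 3.0
tool_pos: [0.5136, 0.2963, 0.3027]
tool_rot: [3.133, 0.236, 0.001]
wrist_force: [1.2, -0.5, 1.3]
gripper_width: 0.0939
grasp_force: 0.0
t 3.0 yaw 0.0001 after-turn mm [ -0.7   0.2 161.7] before-turn mm [ -0.8   0.2 161.7] tilt [ 7.e-04  3.e-04 -1.e+00] w 93.9 F [ 1.2 -0.5  1.3] g 0.0
```

Now I descend and close on the end faces.

```bash
python3 -m pendant '{"fingers":[94,94,94,94,94,94,94,94],"xyz":[[0,0,50],[0,0,50],[0,0,40],[0,0,21.5],[0,0,0],[0,0,0],[0,0,0],[0,0,0]],"yaw":[0,0,0,0,0,0,0,0]}' 20
python3 - <<'E'
from h import *
from fit2 import *
for n in("top","scene"):
    p,d=capture(n); cv2.imwrite(f"pics/{n}1.png",p[...,::-1]); np.save(n+"1.npy",cloud(n,d))
a=cv2.imread('pics/top1.png')[190:270,140:240];b=cv2.imread('pics/scene1.png')[230:350,370:490]
cv2.imwrite('pics/c1.png',np.hstack([cv2.resize(a,(400,320),interpolation=2),cv2.resize(b,(400,320),interpolation=2)]))
E
python3 to.py .513 .296 .141 .15
```

```text
time_s: 4.0
tool_pos: [0.5137, 0.2945, 0.1426]
tool_rot: [-3.132, -0.235, -0.004]
wrist_force: [0.8, 0.4, 0.1]
gripper_width: 0.0938
grasp_force: 0.0
t 4.1 yaw -0.0001 after-turn mm [-0.2 -1.7  1. ] before-turn mm [-0.2 -1.7  1. ] tilt [ 1.4e-03 -3.0e-04 -1.0e+00] w 94.1 F [-0.9 -0.   0. ] g 0.0
```

View pics/c1.png

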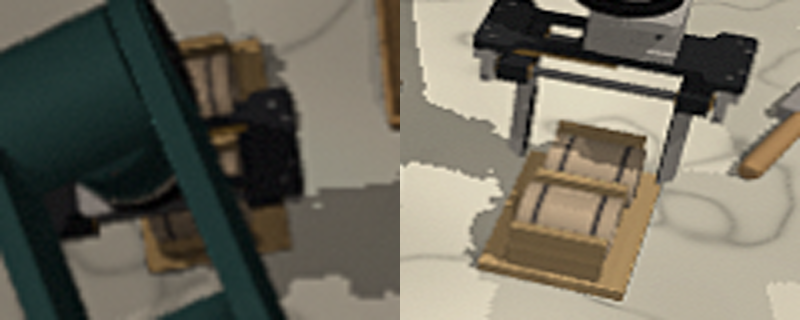

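The scene crop (right) shows the fingers standing beyond both ends of the front shell, at about crop pixels (525,130) and (675,150). Now I close and lift.

```bash
python3 -m pendant '{"fingers":[50,50,50,50,50,50,50,50],"xyz":[[0,0,0],[0,0,0],[0,0,0],[0,0,0],[0,0,0],[0,0,-5],[0,0,-15],[0,0,-30]],"yaw":[0,0,0,0,0,0,0,0]}' 25
python3 to.py .4835 .074 .240 .16
```

```text
time_s: 5.1
tool_pos: [0.5125, 0.2938, 0.1908]
tool_rot: [3.131, 0.235, -0.005]
wrist_force: [0.3, 0.5, -1.6]
gripper_width: 0.0636
grasp_force: 25.0
t 5.1 yaw -0.0103 after-turn mm [-63.7 212.4 -49.2] before-turn mm [-61.6 213.1 -48.7] tilt [-0.0031  0.0012 -1.    ] w 63.6 F [ 0.3  0.5 -1.6] g 25.0
```

```bash
python3 -m pendant '{"fingers":[50,50,50,50,50,50,50,50],"xyz":[[0,0,-25],[-5,15,-24],[-12,40,0],[-12,40,0],[-12,40,0],[-12,40,0],[-10.7,37.4,0],[0,0,0]],"yaw":[-0.01,0,0,0,0,0,0,0]}'
python3 - <<'E'
from fit2 import *
for n in("top","scene"):
    p,d=capture(n); cv2.imwrite(f"pics/{n}2.png",p[...,::-1]); np.save(n+"2.npy",cloud(n,d))
W=load(2); s=bot.get_state(); print(s["tool_pos"].round(4))
for n in("top","scene"):
    w=W[n]; print(n,cylit(w,(.4835,.074),.138,.027,.16,.022,.028,.13))
    print(" cradle",rect(w,(.483,.075),.15,(.005,.02),(.045,.045),.012))
b=cv2.imread('pics/scene2.png')[150:310,260:460]
cv2.imwrite('pics/c2.png',cv2.resize(b,(750,600),interpolation=2))
E
python3 to.py .4835 .074 .240 .16
```

```text
time_s: 6.1
tool_pos: [0.484, 0.0723, 0.2414]
tool_rot: [3.131, 0.244, 0.003]
wrist_force: [-0.3, 0.4, -1.0]
gripper_width: 0.0634
grasp_force: 25.0
[0.4842 0.0744 0.2412]
top (array([0.4901, 0.0751]), np.float64(0.138), np.float64(0.1614), np.float64(nan), 0)
 cradle (np.float64(0.03), array([0.454 , 0.0722]), array([0.0474, 0.1005]))
scene (array([0.4859, 0.0744]), np.float64(0.1388), np.float64(0.1368), np.float64(0.001), 250)
 cradle (np.float64(0.21), array([0.4859, 0.0738]), array([0.0896, 0.0883]))
t 6.2 yaw -0.0011 after-turn mm [-0.8  0.3  1.2] before-turn mm [-0.8  0.3  1.1] tilt [ 1.6e-03 -3.0e-04 -1.0e+00] w 63.6 F [-0.2  0.9 -1.4] g 25.0
  return _methods._mean(a, axis=axis, dtype=dtype,
  ret = ret.dtype.type(ret / rcount)
```

View pics/c2.png

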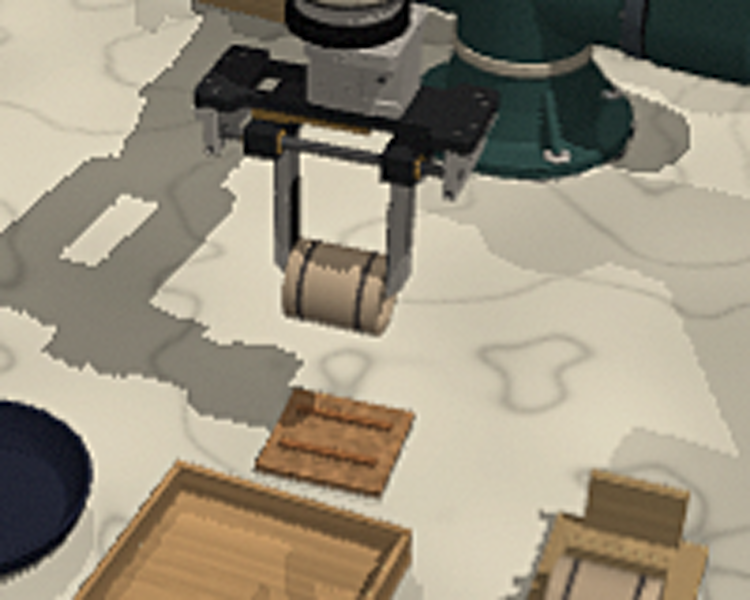

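The shell hangs level between the fingers at crop (338,288), above the cradle at (335,440). The scene camera's bias is about +1.7 mm in x, so the position is right. I lower it and let go.

```bash
python3 -m pendant '{"fingers":[50,50,50,50,50,50,50,94],"xyz":[[0,0,40],[0,0,35],[0,0,15],[0,0,6],[0,0,4],[0,0,2],[0,0,0],[0,0,0]],"yaw":[-0.015,0,0,0,0,0,0,0]}'
python3 to.py .484 .074 .1386 .17
python3 -m pendant '{"fingers":[94,94,94,94,94,94,94,94],"xyz":[[0,0,0],[0,0,0],[0,0,0],[0,0,0],[0,0,-20],[0,0,-40],[0,0,-40],[0,0,0]],"yaw":[0,0,0,0,0,0,-0.18,-0.18]}'
python3 to.py .484 .074 .116 1.741
```

```text
time_s: 7.2
tool_pos: [0.4846, 0.0743, 0.139]
tool_rot: [3.129, 0.274, 0.003]
wrist_force: [-0.1, 0.5, -0.6]
gripper_width: 0.0705
grasp_force: 0.0
t 7.2 yaw 0.0046 after-turn mm [-0.6  0.2  0.4] before-turn mm [-0.6  0.2  0.4] tilt [ 1.6e-03  3.0e-04 -1.0e+00] w 70.5 F [-0.1  0.5 -0.6] g 0.0
time_s: 8.2
tool_pos: [0.4859, 0.0745, 0.2426]
tool_rot: [3.025, 0.839, 0.013]
wrist_force: [-0.3, -0.6, 0.1]
gripper_width: 0.0938
grasp_force: 0.0
t 8.2 yaw -1.2002 after-turn mm [ -0.2  -1.9 126.6] before-turn mm [ -2.8  -1.1 126.6] tilt [ 0.0075  0.0042 -1.    ] w 93.8 F [-0.3 -0.6  0.1] g 0.0
```

```bash
python3 -m pendant '{"fingers":[94,94,94,94,94,94,94,94],"xyz":[[0,0,0],[0,0,0],[0,0,0],[0,0,0],[0,0,0],[0,0,0],[0,0,0],[0,0,0]],"yaw":[-0.172,-0.172,-0.172,-0.172,-0.172,-0.172,-0.168,0]}'
python3 - <<'E'
from fit2 import *
for n in("top","scene"):
    p,d=capture(n); cv2.imwrite(f"pics/{n}3.png",p[...,::-1]); np.save(n+"3.npy",cloud(n,d))
W=load(3)
print(cylit(W["scene"],(.486,.074),.035,.027,.16,.022,.028,.04))
L=loc(W["scene"],(.486,.074),.16);L=L[(abs(L[:,0])<.025)&(L[:,2]>.04)&(L[:,2]<.07)];print(np.percentile(L[:,1],[0,1,3,97,99,100]).round(4))
b=cv2.imread('pics/scene3.png')[150:310,260:460]
cv2.imwrite('pics/c3.png',cv2.resize(b,(750,600),interpolation=2))
E
python3 to.py .484 .074 .116 1.741
```

```text
time_s: 9.2
tool_pos: [0.484, 0.0744, 0.2381]
tool_rot: [2.034, 2.394, -0.0]
wrist_force: [1.1, 0.1, -0.3]
gripper_width: 0.0938
grasp_force: 0.0
(array([0.4846, 0.0738]), np.float64(0.0346), np.float64(0.1855), np.float64(0.0013), 236)
[-0.0301 -0.029  -0.0273  0.0329  0.0338  0.0346]
t 9.3 yaw -0.0088 after-turn mm [-4.000e-01 -1.000e-01  1.221e+02] before-turn mm [-4.000e-01 -1.000e-01  1.221e+02] tilt [-1.e-04  0.e+00 -1.e+00] w 94.2 F [0.1 0.8 0.4] g 0.0
```

View pics/c3.png

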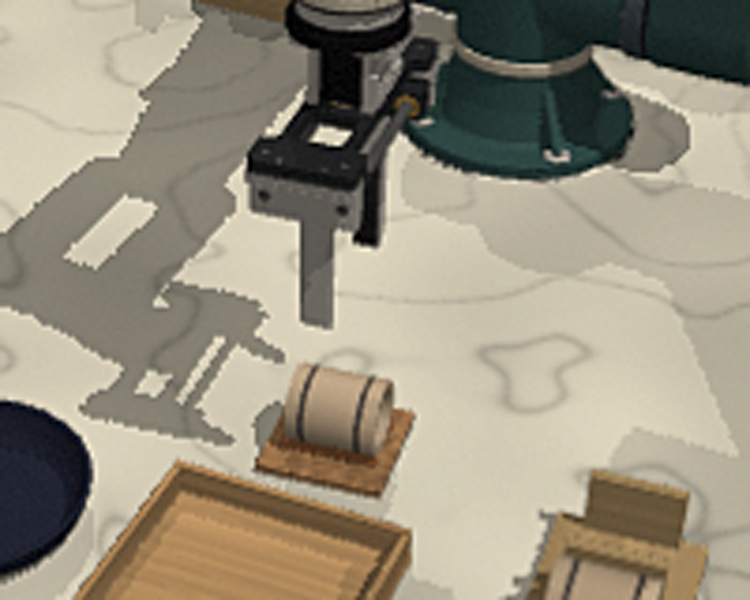

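The shell lies between the rails at crop (340,410), free of the fingers. I take the fresh hold across its diameter.

```bash
python3 -m pendant '{"fingers":[94,94,94,94,94,50,50,50],"xyz":[[0,0,45],[0,0,40],[0,0,25],[0,0,9],[0,0,3],[0,0,0],[0,0,0],[0,0,0]],"yaw":[-0.014,0,0,0,0,0,0,0]}' 25
python3 to.py .484 .074 .116 1.746
python3 -m pendant '{"fingers":[50,50,50,50,50,50,50,50],"xyz":[[0,0,0],[0,0,0],[0,0,-10],[0,0,-20],[0,0,-20],[0,0,0],[0,0,0],[0,0,0]],"yaw":[0,0,0,0,0,0.1,0.1,0.115]}'
python3 to.py .5032 -.1791 .166 1.431
```

```text
time_s: 10.3
tool_pos: [0.4845, 0.0744, 0.117]
tool_rot: [2.014, 2.409, 0.002]
wrist_force: [0.2, 0.1, -0.4]
gripper_width: 0.0676
grasp_force: 0.0
t 10.3 yaw 0.0027 after-turn mm [-0.3 -0.6  1. ] before-turn mm [-0.3 -0.6  1. ] tilt [-3.0e-04  1.6e-03 -1.0e+00] w 67.6 F [ 0.2  0.1 -0.4] g 0.0
time_s: 11.3
tool_pos: [0.484, 0.0744, 0.1665]
tool_rot: [2.372, 2.06, -0.0]
wrist_force: [0.1, -0.3, -1.7]
gripper_width: 0.0542
grasp_force: 25.0
t 11.3 yaw -0.0009 after-turn mm [-248.3   54.4    0.5] before-turn mm [-248.3   54.6    0.5] tilt [-1.e-04 -0.e+00 -1.e+00] w 54.2 F [ 0.1 -0.3 -1.7] g 25.0
```

```bash
python3 -m pendant '{"fingers":[50,50,50,50,50,50,50,50],"xyz":[[-35,8,0],[-45,10,0],[-45,10,0],[-45,10,0],[-40,9,0],[-28,5.5,0],[-10,2,0],[0,0,0]],"yaw":[0,0,0,0,0,0,0,0]}'
cat > meas.py <<'E'
from fit2 import *
import sys
i=sys.argv[1]; c=eval(sys.argv[2])
for n in("top","scene"):
    p,d=capture(n); cv2.imwrite(f"pics/{n}{i}.png",p[...,::-1]); np.save(f"{n}{i}.npy",cloud(n,d))
W=load(i); s=bot.get_state(); print(s["tool_pos"].round(4))
for n in("top","scene"):
    w=W[n]
    print(n,"shell",cylit(w,c,.085,.027,-.14,.024,.03,.08),"pin",cylit(w,(.4865,-.2954),.085,.019,-.14,.02,.026,.07))
    L=loc(w,(.4868,-.2954),-.14); L=L[(abs(L[:,0])<.02)&(L[:,2]>.07)&(L[:,2]<.118)]
    print(" profile",[(round(a*1000),round(np.percentile(L[abs(L[:,1]-a)<.002][:,2],80)*1000,1)) for a in np.arange(-.044,.18,.004) if (abs(L[:,1]-a)<.002).sum()>3])
b=cv2.imread(f'pics/scene{i}.png')[120:280,150:350]
cv2.imwrite(f'pics/c{i}.png',cv2.resize(b,(750,600),interpolation=2))
E
python3 meas.py 4 '(.503,-.179)'; python3 to.py .5032 -.1791 .167 1.431
```

```text
time_s: 12.3
tool_pos: [0.5041, -0.1787, 0.1662]
tool_rot: [-2.369, -2.063, -0.0]
wrist_force: [-0.5, 0.1, -1.2]
gripper_width: 0.054
grasp_force: 25.0
[ 0.5041 -0.1777  0.1661]
top shell (array([ 0.4828, -0.1773]), np.float64(0.085), np.float64(-1.8162), np.float64(nan), 0) pin (array([ 0.4856, -0.2953]), np.float64(0.0838), np.float64(-0.2121), np.float64(0.002), 275)
 profile [(-44, np.float64(110.6)), (-40, np.float64(115.2)), (-36, np.float64(112.3)), (-32, np.float64(101.5)), (-28, np.float64(103.1)), (-24, np.float64(104.3)), (-20, np.float64(102.9)), (-16, np.float64(103.8)), (-12, np.float64(102.4)), (-8, np.float64(103.3)), (-4, np.float64(103.1)), (0, np.float64(103.9)), (4, np.float64(104.1)), (8, np.float64(102.2)), (12, np.float64(101.8)), (16, np.float64(102.7)), (20, np.float64(103.8)), (24, np.float64(102.2)), (144, np.float64(109.5)), (148, np.float64(111.0))]
scene shell (array([ 0.5042, -0.1792]), np.float64(0.0841), np.float64(-0.2076), np.float64(0.0014), 185) pin (array([ 0.487 , -0.2955]), np.float64(0.0851), np.float64(-0.0722), np.float64(0.001), 100)
 profi
[... 325 characters left out ...]
(96.1)), (16, np.float64(96.6)), (20, np.float64(95.9)), (24, np.float64(91.2)), (28, np.float64(93.3)), (32, np.float64(94.3)), (36, np.float64(92.4)), (40, np.float64(91.0)), (44, np.float64(93.1)), (48, np.float64(92.2)), (52, np.float64(87.4)), (100, np.float64(111.3)), (104, np.float64(109.8)), (108, np.float64(113.5)), (112, np.float64(109.9)), (116, np.float64(111.8)), (120, np.float64(110.1)), (124, np.float64(110.7)), (128, np.float64(110.9)), (132, np.float64(110.6)), (136, np.float64(109.6)), (140, np.float64(111.9)), (144, np.float64(109.3)), (148, np.float64(110.8)), (152, np.float64(110.5))]
  return _methods._mean(a, axis=axis, dtype=dtype,
  ret = ret.dtype.type(ret / rcount)
```

View pics/c4.png

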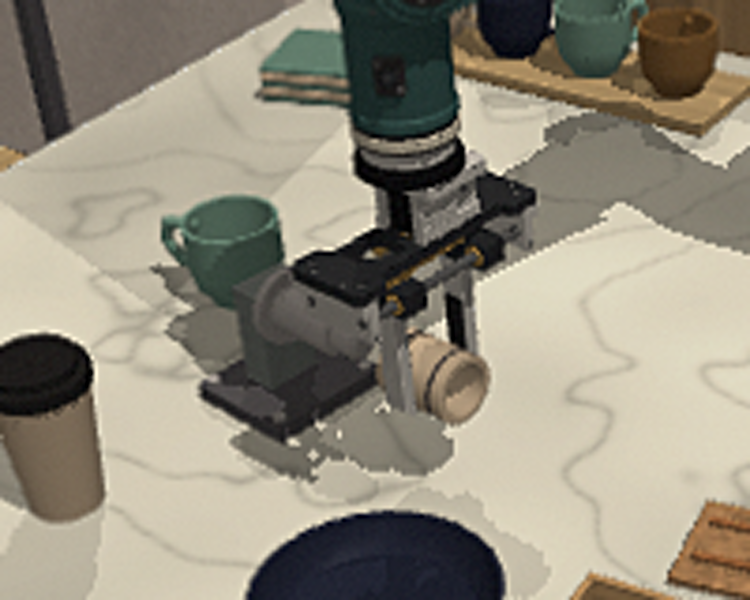

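The shell is held level at crop (440,375), coaxial with the pin, whose thin end shows at about crop (360,335) behind the finger. I advance over the thin part first and check the forces.

```bash
python3 -m pendant '{"fingers":[50,50,50,50,50,50,50,50],"xyz":[[0,-0.7,-0.9],[-10,0,0],[-10,0,0],[-10,0,0],[-8,0,0],[-5,0,0],[-3,0,0],[0,0,0]],"yaw":[0.0037,0,0,0,0,0,0,0]}'
python3 meas.py 5 '(.497,-.224)'; python3 to.py .4950 -.2375 .167 1.431
```

```text
time_s: 13.4
tool_pos: [0.497, -0.2243, 0.167]
tool_rot: [-2.372, -2.059, -0.0]
wrist_force: [-0.4, -0.2, -1.5]
gripper_width: 0.0541
grasp_force: 25.0
[ 0.4971 -0.224   0.1671]
top shell (array([ 0.4947, -0.2238]), np.float64(0.0851), np.float64(-0.1925), np.float64(0.0016), 56) pin (array([ 0.4853, -0.2952]), np.float64(0.0833), np.float64(-0.1411), np.float64(0.0018), 43)
 profile [(-44, np.float64(110.4)), (-40, np.float64(114.7)), (-36, np.float64(113.9)), (-32, np.float64(102.4)), (-28, np.float64(97.2)), (4, np.float64(103.8)), (8, np.float64(103.6)), (12, np.float64(102.9)), (92, np.float64(111.9)), (96, np.float64(114.6)), (100, np.float64(111.4)), (104, np.float64(111.2))]
scene shell (array([ 0.498, -0.224]), np.float64(0.0852), np.float64(-0.187), np.float64(0.0014), 185) pin (array([ 0.4873, -0.2955]), np.float64(0.0849), np.float64(-0.0976), np.float64(0.0012), 94)
 profile [(-36, np.float64(89.7)), (-28, np.float64(99.0)), (-24, np.float64(94.8)), (-20, np.float64(97.1)), (-16, np.float64(99.0)), (-12, np.float64(98.0)), (-8, np.float64(96.3)), (-4, np.float64(97.5)), (0, np.float64(95.0)), (4, np.float64(96.0)), (8, np.float64(95.4)), (12, np.float64(96.5)), (16, np.float64(96.1)), (20, np.float64(95.6)), (24, np.float64(96.6)), (28, np.float64(93.2)), (48, np.float64(112.4)), (56, np.float64(112.9)), (60, np.float64(112.4)), (64, np.float64(112.4)), (68, np.float64(111.8)), (72, np.float64(111.2)), (76, np.float64(110.9)), (80, np.float64(111.8)), (84, np.float64(112.2)), (88, np.float64(112.2)), (92, np.float64(111.7)), (96, np.float64(111.2)), (100, np.float64(112.4)), (104, np.float64(109.6)), (108, np.float64(108.6))]
t 13.5 yaw -0.0007 after-turn mm [-13.7  -0.2   0.1] before-turn mm [-13.7  -0.2   0.1] tilt [ 1.e-04 -0.e+00 -1.e+00] w 54.1 F [ 0.6  0.4 -1.5] g 25.0
```

View pics/c5.png

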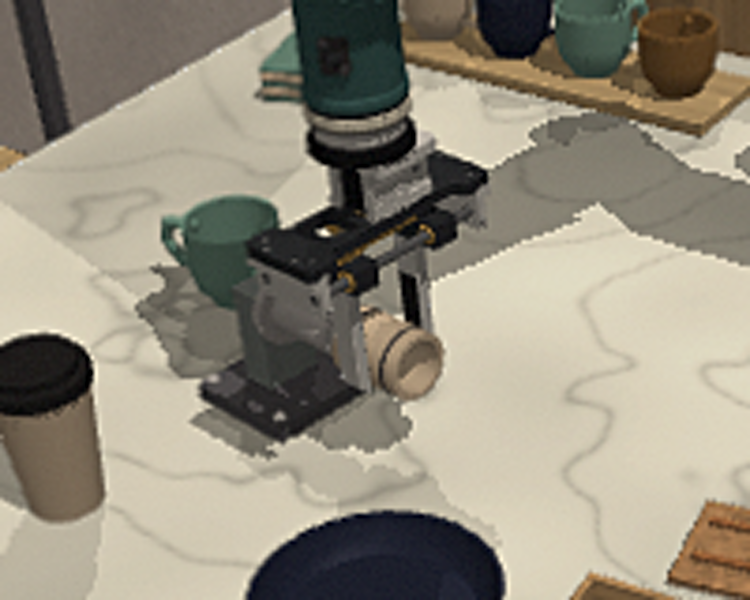

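```bash
python3 -m pendant '{"fingers":[50,50,50,50,50,50,50,50],"xyz":[[-3,-0.1,0],[-3,0,0],[-2,0,0],[-2,0,0],[-2,0,0],[-1,0,0],[-1,0,0],[0,0,0]],"yaw":[0,0,0,0,0,0,0,0]}' 14
python3 to.py .4950 -.2375 .167 1.431
python3 -m pendant '{"fingers":[50,50,50,50,50,50,50,50],"xyz":[[-1,0,0],[-1,0,0],[-1,0,0],[-1,0,0],[0,0,0],[0,0,0],[0,0,0],[0,0,0]],"yaw":[0,0,0,0,0,0,0,0]}' 14
python3 to.py .4950 -.2375 .167 1.431
```

```text
time_s: 14.5
tool_pos: [0.495, -0.2381, 0.1671]
tool_rot: [2.372, 2.06, -0.0]
wrist_force: [-0.5, -0.0, -0.9]
gripper_width: 0.0544
grasp_force: 14.0
t 14.5 yaw -0.0009 after-turn mm [ 0.6 -0.1  0.1] before-turn mm [ 0.6 -0.1  0.1] tilt [-1.e-04  1.e-04 -1.e+00] w 54.4 F [-0.5 -0.  -0.9] g 14.0
time_s: 15.5
tool_pos: [0.4944, -0.242, 0.1671]
tool_rot: [2.372, 2.06, -0.0]
wrist_force: [0.2, 0.1, -1.6]
gripper_width: 0.0541
grasp_force: 14.0
t 15.5 yaw -0.0009 after-turn mm [ 4.5 -0.1  0.1] before-turn mm [ 4.5 -0.1  0.1] tilt [-1.e-04  1.e-04 -1.e+00] w 54.1 F [ 0.2  0.1 -1.6] g 14.0
```

```bash
python3 -m pendant '{"fingers":[50,50,50,50,50,50,50,50],"xyz":[[-1,0,0],[-1,0,0],[-1,0,0],[-1,0,0],[-1,0,0],[-1,0,0],[-1,0,0],[0,0,0]],"yaw":[0,0,0,0,0,0,0,0]}' 14
python3 to.py .4950 -.2375 .167 1.431
```

```text
time_s: 16.5
tool_pos: [0.4934, -0.249, 0.1671]
tool_rot: [2.372, 2.06, -0.0]
wrist_force: [0.3, -0.1, -0.8]
gripper_width: 0.0541
grasp_force: 14.0
t 16.5 yaw -0.001 after-turn mm [11.6 -0.1  0.1] before-turn mm [11.6 -0.1  0.1] tilt [-1.e-04  1.e-04 -1.e+00] w 54.1 F [ 0.3 -0.1 -0.8] g 14.0
```

There is no contact 12 mm past the step, so this is the wide shell. I continue, checking forces as I go.

```bash
python3 -m pendant '{"fingers":[50,50,50,50,50,50,50,50],"xyz":[[-2,0,0],[-3,0,0],[-3,0,0],[-3,0,0],[-3,0,0],[-3,0,0],[-2,0,0],[0,0,0]],"yaw":[0,0,0,0,0,0,0,0]}' 14
python3 to.py .4868 -.2954 .167 1.431
```

```text
time_s: 17.5
tool_pos: [0.4908, -0.268, 0.1671]
tool_rot: [2.372, 2.059, -0.0]
wrist_force: [-0.5, -0.7, -1.5]
gripper_width: 0.0541
grasp_force: 14.0
t 17.5 yaw -0.0012 after-turn mm [-27.7  -0.1   0.1] before-turn mm [-27.7  -0.1   0.1] tilt [-3.e-04  1.e-04 -1.e+00] w 54.1 F [-0.5 -0.7 -1.5] g 14.0
```

```bash
python3 -m pendant '{"fingers":[50,50,50,50,50,50,50,50],"xyz":[[-3,0,0],[-4,0,0],[-4,0,0],[-4,0,0],[-3,0,0],[-2,0,0],[-1,0,0],[-1,0,0]],"yaw":[0,0,0,0,0,0,0,0]}' 14
python3 to.py .4868 -.2954 .167 1.431
python3 -m pendant '{"fingers":[50,50,50,50,50,50,50,50],"xyz":[[-0.5,0,0],[-0.5,0,0],[-0.5,0,0],[-0.5,0,0],[-0.5,0,0],[-0.5,0,0],[-0.5,0,0],[0,0,0]],"yaw":[0,0,0,0,0,0,0,0]}' 14
python3 to.py .4868 -.2954 .167 1.431
```

```text
time_s: 18.5
tool_pos: [0.4877, -0.2895, 0.1671]
tool_rot: [2.372, 2.06, 0.0]
wrist_force: [1.5, 0.6, -1.6]
gripper_width: 0.0543
grasp_force: 14.0
t 18.5 yaw -0.0008 after-turn mm [-6.  -0.1  0.1] before-turn mm [-6.  -0.1  0.1] tilt [-0.e+00  1.e-04 -1.e+00] w 54.3 F [ 1.5  0.6 -1.6] g 14.0
time_s: 19.5
tool_pos: [0.4872, -0.293, 0.1671]
tool_rot: [2.372, 2.06, -0.0]
wrist_force: [0.0, 0.5, -2.7]
gripper_width: 0.0545
grasp_force: 14.0
t 19.5 yaw -0.0009 after-turn mm [-2.4 -0.1  0.1] before-turn mm [-2.4 -0.1  0.1] tilt [-2.e-04  1.e-04 -1.e+00] w 54.5 F [ 0.   0.5 -2.7] g 14.0
```

Now I creep on to contact.

```bash
python3 -m pendant '{"fingers":[50,50,50,50,50,50,50,50],"xyz":[[-0.5,0,0],[-0.5,0,0],[-0.5,0,0],[-0.5,0,0],[-0.5,0,0],[-0.5,0,0],[0,0,0],[0,0,0]],"yaw":[0,0,0,0,0,0,0,0]}' 14
python3 to.py .4868 -.2954 .167 1.431
```

```text
time_s: 20.5
tool_pos: [0.4868, -0.296, 0.1671]
tool_rot: [2.372, 2.06, -0.0]
wrist_force: [0.4, -0.5, -1.4]
gripper_width: 0.0545
grasp_force: 14.0
t 20.5 yaw -0.001 after-turn mm [ 0.6 -0.1  0.1] before-turn mm [ 0.6 -0.1  0.1] tilt [-2.e-04  1.e-04 -1.e+00] w 54.5 F [ 0.4 -0.5 -1.4] g 14.0
```

```bash
python3 -m pendant '{"fingers":[50,50,50,50,50,50,50,50],"xyz":[[-0.5,0,0],[-0.5,0,0],[-0.5,0,0],[-0.5,0,0],[-0.5,0,0],[-0.5,0,0],[0,0,0],[0,0,0]],"yaw":[0,0,0,0,0,0,0,0]}' 14
python3 to.py .4868 -.2954 .167 1.431
```

```text
time_s: 21.5
tool_pos: [0.4865, -0.2981, 0.167]
tool_rot: [-2.371, -2.059, -0.002]
wrist_force: [1.5, 5.1, 0.0]
gripper_width: 0.0536
grasp_force: 14.0
t 21.5 yaw -0.0006 after-turn mm [ 2.8 -0.1  0. ] before-turn mm [ 2.8 -0.1  0. ] tilt [ 1.6e-03 -1.0e-04 -1.0e+00] w 53.6 F [1.5 5.1 0. ] g 14.0
```

```bash
python3 -m pendant '{"fingers":[50,50,50,50,50,50,50,50],"xyz":[[-0.5,0,0],[-0.5,0,0],[-0.5,0,0],[0,0,0],[0,0,0],[0,0,0],[0,0,0],[0,0,0]],"yaw":[0,0,0,0,0,0,0,0]}' 14
python3 meas.py 6 '(.487,-.298)'; python3 to.py .4868 -.2954 .167 1.431
```

```text
time_s: 22.5
tool_pos: [0.4865, -0.2985, 0.167]
tool_rot: [-2.369, -2.058, -0.005]
wrist_force: [1.8, 8.2, 0.5]
gripper_width: 0.0542
grasp_force: 14.0
[ 0.4865 -0.2984  0.167 ]
top shell (array([ 0.4506, -0.315 ]), np.float64(0.085), np.float64(-1.7466), np.float64(nan), 0) pin (array([ 0.478 , -0.2984]), np.float64(0.0918), np.float64(-0.3488), np.float64(0.0017), 35)
 profile [(12, np.float64(110.3)), (16, np.float64(112.2)), (20, np.float64(112.4)), (24, np.float64(111.0)), (28, np.float64(111.1)), (48, np.float64(97.9))]
scene shell (array([ 0.4878, -0.2981]), np.float64(0.085), np.float64(-0.2026), np.float64(0.0013), 174) pin (array([ 0.4895, -0.2959]), np.float64(0.094), np.float64(-0.2637), np.float64(0.001), 146)
 profile [(-36, np.float64(112.0)), (-32, np.float64(113.1)), (-24, np.float64(112.8)), (-20, np.float64(113.5)), (-16, np.float64(112.8)), (-12, np.float64(112.4)), (-8, np.float64(112.8)), (-4, np.float64(112.2)), (0, np.float64(112.6)), (4, np.float64(111.9)), (8, np.float64(112.3)), (12, np.float64(112.6)), (16, np.float64(112.4)), (20, np.float64(111.2)), (24, np.float64(109.3)), (28, np.float64(108.0)), (32, np.float64(109.8)), (36, np.float64(97.5)), (40, np.float64(94.9)), (44, np.float64(97.5)), (48, np.float64(95.4)), (52, np.float64(90.5))]
t 22.6 yaw -0.0003 after-turn mm [ 3.  -0.1  0. ] before-turn mm [ 3.  -0.1  0. ] tilt [ 4.4e-03 -3.0e-04 -1.0e+00] w 54.1 F [2.1 8.  0.4] g 14.0
  return _methods._mean(a, axis=axis, dtype=dtype,
  ret = ret.dtype.type(ret / rcount)
```

View pics/c6.png

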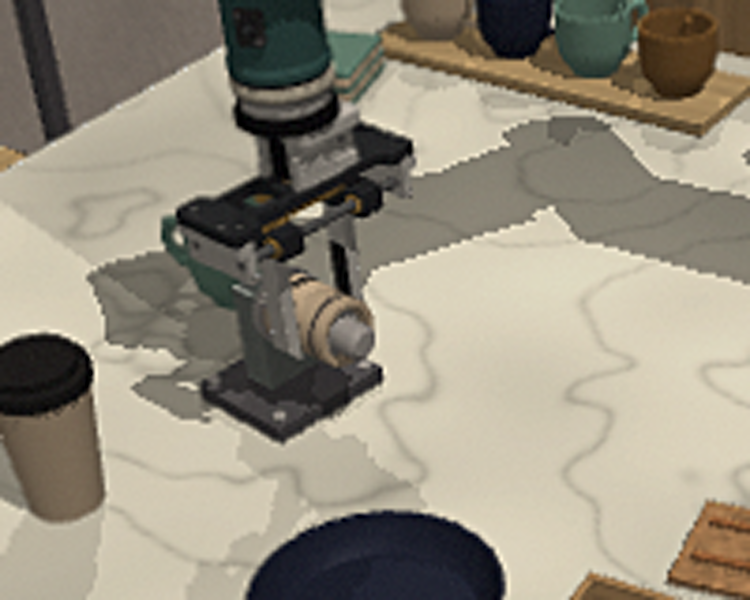

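The shell sits fully home: the flange is hidden behind it and the thin pin end sticks out at crop (352,338), with about 8 N of push. It fits, so it goes in the square tray. I withdraw.

```bash
python3 -m pendant '{"fingers":[50,50,50,50,50,50,50,50],"xyz":[[3,0,0],[6,0,0],[10,0,0],[12,0,0],[15,0,0],[20,0,0],[25,0,0],[25,0,0]],"yaw":[0,0,0,0,0,0,0,0]}' 25
python3 to.py .6548 .094 .25 1.66
```

```text
time_s: 23.6
tool_pos: [0.5023, -0.1836, 0.1671]
tool_rot: [-2.371, -2.06, 0.0]
wrist_force: [-0.3, -0.2, -1.3]
gripper_width: 0.0541
grasp_force: 25.0
t 23.6 yaw -0.2294 after-turn mm [262.9 176.6 -82.9] before-turn mm [296.2 112.1 -82.9] tilt [ 3.e-04 -5.e-04 -1.e+00] w 54.1 F [-0.3 -0.2 -1.3] g 25.0
```

```bash
python3 -m pendant '{"fingers":[50,50,50,50,50,50,50,50],"xyz":[[0,0,-40],[0,0,-43],[35,24,0],[48,32,0],[48,32,0],[48,32,0],[48,32,0],[35.9,24.6,0]],"yaw":[-0.115,-0.114,0,0,0,0,0,0]}'
python3 to.py .6548 .094 .1155 1.66
python3 -m pendant '{"fingers":[50,50,50,50,50,50,50,50],"xyz":[[0,0,0],[0,0,40],[0,0,40],[0,0,30],[0,0,14],[0,0,5],[0,0,0],[0,0,0]],"yaw":[0,0,0,0,0,0,0,0]}'
python3 to.py .6548 .094 .115 1.66
```

```text
time_s: 24.6
tool_pos: [0.6551, 0.0956, 0.2498]
tool_rot: [-2.118, -2.319, 0.001]
wrist_force: [0.7, -0.2, -0.4]
gripper_width: 0.0536
grasp_force: 25.0
t 24.6 yaw 0.0014 after-turn mm [ -1.6  -0.4 134.3] before-turn mm [ -1.6  -0.3 134.3] tilt [ 3.e-04 -9.e-04 -1.e+00] w 53.6 F [ 0.7 -0.2 -0.4] g 25.0
time_s: 25.6
tool_pos: [0.656, 0.0919, 0.123]
tool_rot: [2.12, 2.316, 0.003]
wrist_force: [0.5, 0.0, -1.4]
gripper_width: 0.054
grasp_force: 25.0
t 25.6 yaw -0.001 after-turn mm [ 2.2 -1.   8. ] before-turn mm [ 2.2 -1.   8. ] tilt [-2.0e-04  3.2e-03 -1.0e+00] w 54.0 F [ 0.5  0.  -1.4] g 25.0
```

```bash
python3 -m pendant '{"fingers":[50,50,50,50,50,50,50,50],"xyz":[[0,0,2],[0,0,2],[0,0,1],[0,0,1],[0,0,0.5],[0,0,0],[0,0,0],[0,0,0]],"yaw":[0,0,0,0,0,0,0,0]}'
python3 to.py .6548 .094 .115 1.66
```

```text
time_s: 26.6
tool_pos: [0.6552, 0.0919, 0.1146]
tool_rot: [2.121, 2.317, 0.0]
wrist_force: [0.1, 0.6, -1.9]
gripper_width: 0.0542
grasp_force: 25.0
t 26.6 yaw -0.0009 after-turn mm [ 2.1 -0.2 -0.4] before-turn mm [ 2.1 -0.2 -0.4] tilt [-1.e-04  1.e-04 -1.e+00] w 54.2 F [ 0.1  0.6 -1.9] g 25.0
```

```bash
python3 -m pendant '{"fingers":[50,50,50,50,50,50,50,50],"xyz":[[0,0,0.5],[0,0,0.5],[0,0,0.5],[0,0,0],[0,0,0],[0,0,0],[0,0,0],[0,0,0]],"yaw":[0,0,0,0,0,0,0,0]}'
python3 to.py .6548 .094 .115 1.66
```

```text
time_s: 27.6
tool_pos: [0.6552, 0.0919, 0.1145]
tool_rot: [2.121, 2.317, 0.001]
wrist_force: [-2.9, -0.4, 5.2]
gripper_width: 0.0538
grasp_force: 25.0
t 27.6 yaw -0.0008 after-turn mm [ 2.1 -0.2 -0.5] before-turn mm [ 2.1 -0.2 -0.5] tilt [-2.e-04  7.e-04 -1.e+00] w 53.8 F [-2.9 -0.4  5.2] g 25.0
```

It is on the floor of the tray. I back off 1 mm, release slowly and retreat.

```bash
python3 -m pendant '{"fingers":[50,55,58,62,70,80,94,94],"xyz":[[0,0,-1],[0,0,0],[0,0,0],[0,0,0],[0,0,0],[0,0,0],[0,0,0],[0,0,0]],"yaw":[0,0,0,0,0,0,0,0]}' 10
python3 -m pendant '{"fingers":[94,94,94,94,94,94,94,94],"xyz":[[0,0,0],[0,0,-20],[0,0,-40],[0,0,-40],[-30,0,-40],[-50,0,0],[-50,0,0],[-50,0,0]],"yaw":[0,0,0,0,0,0,0,0]}'
python3 - <<'E'
from h import *
p,d=capture("scene"); w=cloud("scene",d)
for r in spotter.find_in("shell_a","scene")[:3]:
    u,v=int(r["xy"][0]*640),int(r["xy"][1]*480); print(round(r["conf"],2),w[v,u].round(3))
cv2.imwrite('pics/c7.png',cv2.resize(p[230:370,230:470,::-1],(800,467),interpolation=2))
print(bot.get_state()["time_s"])
E
```

```text
time_s: 28.6
tool_pos: [0.6552, 0.0919, 0.1141]
tool_rot: [2.121, 2.317, -0.0]
wrist_force: [0.3, -0.3, -0.4]
gripper_width: 0.0934
grasp_force: 0.0
time_s: 29.6
tool_pos: [0.6712, -0.0888, 0.2565]
tool_rot: [2.119, 2.316, 0.002]
wrist_force: [-0.6, -0.7, 0.0]
gripper_width: 0.094
grasp_force: 0.0
0.9 [0.595 0.305 0.065]
0.75 [0.668 0.107 0.057]
29.7
```

View pics/c7.png

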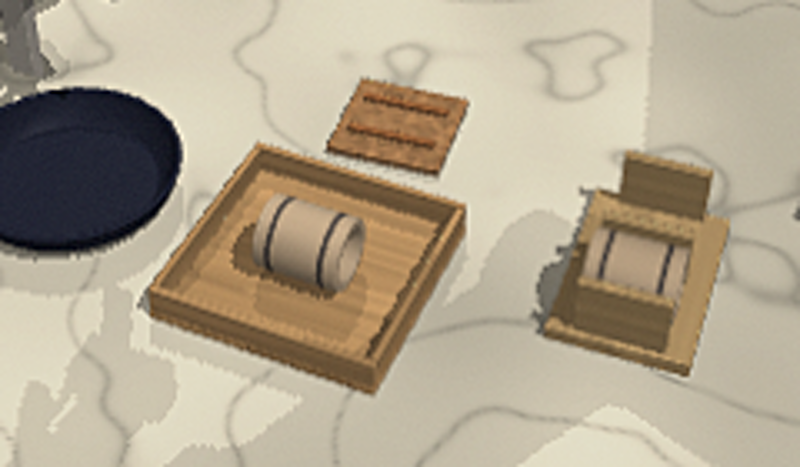

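The shell rests mid-tray at crop (308,245), and the other shell is still in the back lane at (640,260). Everything is clear of the robot, so I hand the job in.

```bash
python3 -m pendant '{"fingers":[94,94,94,94,94,94,94,94],"xyz":[[0,0,0],[0,0,0],[0,0,0],[0,0,0],[0,0,0],[0,0,0],[0,0,0],[0,0,0]],"yaw":[0,0,0,0,0,0,0,0]}' && python3 -c "
from workcell import bot
print(bot.job_done())"
```

```text
time_s: 30.7
tool_pos: [0.671, -0.0875, 0.254]
tool_rot: [2.121, 2.317, -0.0]
wrist_force: [0.3, -0.5, 0.9]
gripper_width: 0.094
grasp_force: 0.0
the job is handed in; nothing more can be done
None
```

The front-lane shell went fully home against the flange, so I set it down in the square tray and handed the job in at 30.7 s; the hand-in call gave no verdict.

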